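# Load the swing bar of the rinse stand so that it hangs level

### The arm

A 7-joint arm with a two-finger parallel gripper is mounted at the origin on the work surface. World frame = base frame: x ahead of the robot, y to its left, z up, the work surface at z = 0. Lengths are in mm, angles in rad, forces in N, time in s.
With the tool pointing down it reaches from about 425 to 825 mm from the base axis. Payload 3.6 kg.
Tool frame: the origin (TCP) lies at the very end of the fingers, on their centre line; the grasp point (between the pads) lies 19 mm behind it; z points along the fingers, y is the direction in which the jaws open and shut (so a half turn about z gives the same grasp; the last joint's range is limited). The gripper opens to 93 mm and grips with 3 to 60 N. Pads are 15 mm wide; open, the fingers measure 128 mm over their backs; the gripper's body (75 mm by 188 mm) begins 65 mm behind the grasp point.
Start: joints at [-1.286, 0.615, -0.013, 1.423, 0.008, 1.103, -0.04], TCP at [198.749, 618.838, 218.64] pointing down, gripper open.
Joint ranges: [-3.12, 3.12], [-0.3, 2.06], [-1.34, 1.32], [0.26, 2.42], [-1.36, 4.5], [0.01, 1.98], [-2.84, 2.84]. Speed limits (rad/s): [2.79, 2.79, 3.14, 3.14, 3.14, 3.14, 3.14].

### API

Orientations are given as a unit quaternion [w, x, y, z].
In Python, from cell import ctrl gives the robot as it stands. The module is installed in compiled form; this text tells all that it offers.
- The arm moves only by the shell command python3 -m handwheel 'ROWS' [FORCE]. ROWS is JSON, one flat list of numbers, 7 for each row, row after row: the shift along the world's x, y, z in mm, then the turn, a rotation vector about the world's x, y, z in rad, then the finger opening in mm, from 0 to 93. In form: [x, y, z, rx, ry, rz, hand, x, y, z, rx, ry, rz, hand, ...]. A call has 1 to 20 rows; each row shifts and turns the commanded pose from where the row before left it; what a row does not reach is not made up. A row lasts 1/10 s, in which the tool goes at most 50 mm and 8.59 degrees, less where a joint would pass 70% of its speed; a pose out of reach is approached as far as the arm can. A call with a gripper value outside its range is refused whole. The fingers move at their own pace and stop on an object; FORCE is the grip in N (left out, the last holds). Time passes only in rows, so rows that do not move let the fingers close. It gives the time, the measured TCP pose, the force and the opening at its end, in the units of the state.
- ctrl.get_obs(): the state, without advancing time (a new reading comes with each control period).
- ctrl.capture(name): name is "scene" or "top"; returns a dict with "color" (384x512x3 uint8, blue, green, red), "z_map" (384x512 float32, mm along the optical axis (not along the pixel's ray), 0 where there is no reading), "intrinsics" (3x3 intrinsics, pixels), "cam_to_world" (4x4, takes a point from camera to world coordinates). Camera axes: x right, y down, z forward; pixel columns grow to the right and rows downward; lengths in mm; the calibration is good to about 2 mm. A picture is of the moment at which its call begins.
- ctrl.finish_job(): hands the job in, once; it reports no verdict.
The state is a dict: "time": time; "joint_pos": joint angles; "joint_vel": joint speeds; "joint_torque": joint torques, N m; "ee_pos": TCP position; "ee_rot": TCP orientation; "force": force on the tool from outside, world axes, zero at the start; "ft_torque": the same for the moment, N m; "opening": finger opening in mm.
Only numpy, scipy, OpenCV 4.12 (cv2) and the standard library are available. Lean on these libraries where they do the work, as an engineer would, in place of code of your own. Each camera call takes 0.05 s, during which the arm holds its last target.

### The job

One small basket already hangs on the left arm of the rinse stand's swing bar: hang the big basket on the right arm next, and only then the other small basket on the left arm (left and right as the robot sees them), adjusting its place along the bar until the bar, left alone with all three baskets hanging still, is level to about 3 mm at its ends so that all dip equally deep. The baskets' weights are not known exactly, so feel for the balance. Let each load come onto the bar gently, so that the bar never tips down to its stop and no hook is dropped or pressed hard on it; do not spill the pots or disturb the jar, beaker and wrench.

Things in the scene. Friction and masses are not known exactly. Their poses are not given: they have to be found in the camera images.
- bar: Swing bar: steel flat bar on edge, 8 mm thick (x), 430 mm long (y), 14 mm high, a 26 mm disc at each end. Origin: on the pivot axis at mid-length and mid-height, 210 mm above the bench; top face at z = +7 mm. x: pivot axis, level, away from the robot; +y along the left arm, -y along the right arm. It turns about x only (positive = left end up), damped, stops at 0.33 rad.
- pivot (a point): Pivot of the bar, fixed. A soft centring spring of unstated stiffness in it brings the empty bar level. One basket tilts the bar plainly (0.07 to 0.27 rad); two on one arm, or one let go suddenly, can take it to its stop.
- stand: Fixed rinse stand that carries the bar; origin on the bench below the pivot, axes as the bar's when level. Column 46 mm square, 257 mm high, begins 23 mm behind the bar (+x); drip tray 18 mm high from x = -107 to +23 mm and y = -220 to +220 mm; base and drive housing (60 mm high) behind. Nothing stands in front of or above the bar's arms.
- big: Big basket, orange grip: open steel wire basket with 8 capped steel sample pots, 50 mm (x) by 100 mm (y), 45 mm high, about 0.46 kg, up to 15 % more or less. Origin: centre of the underside, z up. The hook's wires rise from the -x rim (x = -22 mm) and stand at x = -9 mm from z = 66 mm up to the crown at z = 118 mm.
- big_hook (a point): Big basket: centre of the underside of its hook's crown, the point that sits on the bar's top face: on the basket's vertical centre line, 115.5 mm above its underside. The hook opens downward: two 5 mm wires at y = -9 and +9 mm, shanks at x = -9 mm, lip at x = +9 mm, 13 mm clear between; the lip ends 15.5 mm below this point. Bring it over the bar from the bar's -x side, then lower it.
- big_grip (a point): Big basket: its moulded grip, to hold it by: 12 mm (x) by 26 mm (y) by 34 mm high, this point at its centre, 144 mm above the basket's underside, straight over the middle. Under the grip is a neck (z = 118.5 to 128.5 mm), then the hook wires.
- small: Free small basket, blue grip, on the bench: open steel wire basket with 4 capped steel sample pots, 50 mm (x) by 50 mm (y), 45 mm high, about 0.25 kg, up to 12 % more or less. Origin: centre of the underside, z up. The hook's wires rise from the -x rim (x = -22 mm) and stand at x = -9 mm from z = 66 mm up to the crown at z = 118 mm.
- small_hook (a point): Free small basket: centre of the underside of its hook's crown, the point that sits on the bar's top face: on the basket's vertical centre line, 115.5 mm above its underside. The hook opens downward: two 5 mm wires at y = -9 and +9 mm, shanks at x = -9 mm, lip at x = +9 mm, 13 mm clear between; the lip ends 15.5 mm below this point. Bring it over the bar from the bar's -x side, then lower it.
- small_grip (a point): Free small basket: its moulded grip, to hold it by: 12 mm (x) by 26 mm (y) by 34 mm high, this point at its centre, 144 mm above the basket's underside, straight over the middle. Under the grip is a neck (z = 118.5 to 128.5 mm), then the hook wires.
- hung: Small basket that already hangs on the left arm, 45 to 60 mm from the pivot: shape, size, grip and frame as the free small one (50 mm along the bar), about 0.25 kg, up to 5 % more or less. It can stay where it is.
- hung_hook (a point): Hanging small basket: centre of the underside of its hook's crown, which rests on the bar's top face; 115.5 mm above the basket's underside.
- jar: Bystander: amber glass jar with white cap, 64 mm across, 100 mm high; origin at the centre of its underside.
- beaker: Bystander: glass beaker, 68 mm across, 85 mm high; origin at the centre of its underside.
- wrench: Bystander: steel wrench, 100 mm long along its x, lying flat on the bench between the baskets; origin at the middle, on its underside.

How it is judged (in metres and radians):
On the way, in this order (a step that is already met when the one before it is completed fails the run):
1. The big basket hangs by its hook on the right arm of the bar, let go by the robot (y of big_hook in the frame of bar below -0.03 m and z of big_hook in the frame of bar between 0 and 0.013 m and x of big_hook in the frame of bar between -0.006 and 0.006 m and contact force between the fingers and big below 0.1 N), for 0.2 s.
2. The free small basket's hook is on the left arm of the bar (y of small_hook in the frame of bar above 0.03 m and z of small_hook in the frame of bar between 0 and 0.013 m and x of small_hook in the frame of bar between -0.006 and 0.006 m), for 0.2 s.
At the end, for the whole second after the job is handed in: The bar is level within 0.015 rad (3 mm at its ends) and still (0.06 rad/s); both small baskets hang by their hooks on its left arm, the big one on its right arm (crown within 6 mm of the bar's top face, 30 mm or more from the pivot), all still (0.04 m/s) (all of step 2 and angle between bar's own y axis and vertical between 1.5558 and 1.5858 rad and angular speed of bar below 0.06 rad/s and y of hung_hook in the frame of bar above 0.03 m and z of hung_hook in the frame of bar between 0 and 0.013 m and x of hung_hook in the frame of bar between -0.006 and 0.006 m and linear speed of each of hung, big, small below 0.04 m/s and y of big_hook in the frame of bar below -0.03 m and z of big_hook in the frame of bar between 0 and 0.013 m and x of big_hook in the frame of bar between -0.006 and 0.006 m); the robot touches nothing.
It fails at once if The swing bar tips down onto its stop (more than 0.31 rad from level) (angle between bar's own y axis and vertical above 1.8808 rad or angle between bar's own y axis and vertical below 1.2608 rad).
It fails at once if A basket is pressed, jammed or dropped on the bar with more than 12 N (contact force between any of big, small, hung and bar above 12 N).
It fails at once if The robot itself pushes the bar with more than 12 N (contact force between the arm and bar above 12 N).
It fails at once if A basket tips over by more than 0.6 rad (its pots would spill) (angle between any of big, small, hung's own z axis and vertical above 0.6 rad).
It fails at once if The jar, the beaker or the wrench is moved by more than 15 mm (distance of any of jar, beaker, wrench from where it was at the start of the episode above 0.015 m).
It also fails if it takes over 67 s, if anything falls off the work surface, if the arm or the gripper's body presses on something with over 40 N, if the wrist force passes 120 N, or if a joint passes its speed limit or range.

## Working session

There is one attempt and no reset: what is moved stays moved. The work goes in short steps, Python scripts to look and compute and a shell command to move; the robot and the scene stay as the last step left them, time stands still between calls to the robot, and variables do not carry over. Pictures are saved under pics/ and viewed, and the job is handed in when it is done.

```bash
mkdir -p pics; ls; cat > h.py <<'E'
import numpy as np,cv2
from cell import ctrl
def cap(n,name=None):
    c=ctrl.capture(n)
    if name: cv2.imwrite('pics/'+name+'.png',c['color'])
    return c
def pts(c):
    z=c['z_map'].astype(float);K=np.array(c['intrinsics']);T=np.array(c['cam_to_world'])
    v,u=np.mgrid[:z.shape[0],:z.shape[1]]
    P=np.stack([(u-K[0,2])/K[0,0]*z,(v-K[1,2])/K[1,1]*z,z],-1)
    W=P@T[:3,:3].T+T[:3,3]
    W[z==0]=np.nan
    return W
E
python3 - <<'E'
from h import *
o=ctrl.get_obs()
for k,v in o.items(): print(k,np.round(v,3))
for n in('scene','top'):
    c=cap(n,n+'0'); print(n,np.round(c['cam_to_world'],3).tolist(),np.array(c['intrinsics']).tolist())
E
```

```text
pics
time 0.0
joint_pos [-1.287  0.616 -0.013  1.425  0.008  1.103 -0.04 ]
joint_vel [ 0.001 -0.001  0.    -0.001  0.002  0.001  0.001]
joint_torque [ 0.0000e+00 -4.5894e+01  2.0900e-01 -1.6574e+01 -6.1000e-02  2.0000e-02
  0.0000e+00]
ee_pos [198.504 618.126 217.498]
ee_rot [-0.     0.155  0.988 -0.001]
force [ 0.309 -0.569 -0.603]
ft_torque [-0.058 -0.003  0.012]
opening 93.229
scene [[-0.293, 0.527, -0.798, 1427.998], [0.956, 0.174, -0.236, 257.513], [0.015, -0.832, -0.554, 742.107], [0.0, 0.0, 0.0, 1.0]] [[373.5837933894063, 0.0, 254.75413821861628], [0.0, 373.5837933894063, 194.285363656744], [0.0, 0.0, 1.0]]
top [[-0.011, -0.997, 0.076, 457.963], [-0.999, 0.014, 0.033, -21.06], [-0.034, -0.076, -0.997, 1292.994], [0.0, 0.0, 0.0, 1.0]] [[452.824773629188, 0.0, 240.90342394621086], [0.0, 452.824773629188, 192.14419677997563], [0.0, 0.0, 1.0]]
```

View pics/scene0.png

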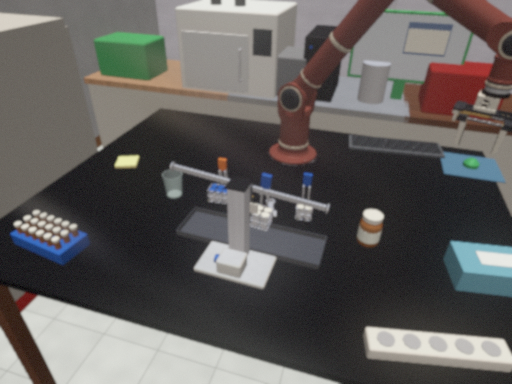

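View pics/top0.png

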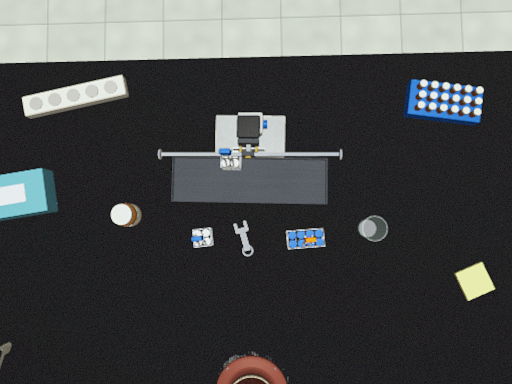

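Top view: bar from about (160,154) to (341,154), hung basket grip at (225,152), free small basket at (203,237), big basket at (306,238) with its orange grip at (311,240), wrench at (244,238), jar at (125,214), beaker at (373,229). Now to measure.

```bash
cat >> h.py <<'E'
def blobs(c,m,minA=4):
    n,l,s,ce=cv2.connectedComponentsWithStats(m.astype(np.uint8)); W=pts(c); out=[]
    for i in range(1,n):
        if s[i,4]>=minA:
            w=W[l==i]; w=w[~np.isnan(w[:,0])]
            out.append((np.round(ce[i],1),s[i,4],np.round(np.median(w,0),1),np.round(w.min(0),1),np.round(w.max(0),1)))
    return out
def ray(c,uv,z):
    K=np.array(c['intrinsics']);T=np.array(c['cam_to_world'])
    d=T[:3,:3]@np.array([(uv[0]-K[0,2])/K[0,0],(uv[1]-K[1,2])/K[1,1],1]);o=T[:3,3]
    return o+d*(z-o[2])/d[2]
def masks(c):
    h=cv2.cvtColor(c['color'],cv2.COLOR_BGR2HSV);H,S,V=cv2.split(h)
    return (H>4)&(H<22)&(S>170)&(V>120),(H>100)&(H<125)&(S>150)&(V>70)
E
python3 - <<'E'
from h import *
for n in('scene','top'):
    c=cap(n); W=pts(c)
    big=cv2.resize(c['color'][130:270,130:370] if n=='scene' else c['color'][100:260,100:400],None,fx=3 if n=='scene' else 2.6,fy=3 if n=='scene' else 2.6,interpolation=cv2.INTER_CUBIC)
    cv2.imwrite('pics/%s_z.png'%n,big)
    o,b=masks(c)
    for nm,m in(('or',o),('bl',b)):
        for x in blobs(c,m): print(n,nm,*x)
    # bar points : height range
    if n=='top':
        for r in(148,150,152,154,156): print(r,[tuple(np.round(W[r,u]).tolist()) for u in(160,175,190,300,320,340)])
E
```

```text
scene or [221.5 163.8] 12 [ 428.6 -152.3  144. ] [ 425.9 -160.   131.6] [ 431.6 -147.3  155.4]
scene bl [266. 175.] 30 [637.5  51.7 257.1] [204.6 -47.5  -0.7] [642.3  63.7 259.2]
scene bl [307.5 177.2] 77 [433.8 130.8 145.7] [137.2  83.2  -4. ] [441.5 142.4 162. ]
scene bl [218.  187.5] 44 [ 419.2 -172.    43.1] [ 351.2 -206.7   -3.3] [ 438.9 -143.8   48.3]
scene bl [ 46.7 247.5] 953 [ 843.6 -505.5   31.2] [ 767.9 -711.3   -3. ] [ 865.8 -447.4   42. ]
top or [132.  213.7] 43 [495.4 313.5  72. ] [468.5 309.   57.1] [523.6 331.7  78.2]
top or [310.1 239.3] 43 [ 425.4 -153.5  160.3] [ 420.4 -186.8   -1.9] [ 428.1 -141.2  164.8]
top bl [431.3 108. ] 1097 [ 766.7 -495.6   38.3] [ 736.9 -666.9   -8.3] [ 877.9 -442.6   58.3]
top bl [455.6  98.1] 320 [ 808.4 -576.    39.7] [ 766.8 -673.5   -4.2] [ 867.4 -511.7   59.1]
top bl [462.8  86.1] 9 [ 841.1 -602.    36.9] [ 836.3 -621.7   -2.1] [ 856.6 -597.4   40.7]
top bl [473.7  87.5] 11 [ 836.7 -630.8   39.2] [ 822.9 -652.3   -2.7] [ 853.2 -617.7   60. ]
top bl [264.7 124.2] 25 [740.7 -49.1  48.1] [733.1 -52.1  44.4] [751.1 -43.4  53.8]
top bl [2
[... 442 characters left out ...]
9.0, 256.0, -3.0), (687.0, 211.0, 5.0), (687.0, 168.0, 2.0), (681.0, -149.0, 2.0), (680.0, -207.0, 1.0), (680.0, -264.0, -1.0)]
150 [(649.0, 214.0, 191.0), (682.0, 211.0, 1.0), (680.0, 167.0, 7.0), (675.0, -149.0, 1.0), (675.0, -207.0, -1.0), (634.0, -219.0, 237.0)]
152 [(644.0, 215.0, 190.0), (676.0, 212.0, -4.0), (676.0, 168.0, -3.0), (670.0, -150.0, -3.0), (669.0, -207.0, -4.0), (629.0, -219.0, 238.0)]
154 [(638.0, 213.0, 198.0), (636.0, 174.0, 207.0), (636.0, 138.0, 206.0), (628.0, -127.0, 228.0), (626.0, -173.0, 232.0), (623.0, -217.0, 245.0)]
156 [(634.0, 213.0, 196.0), (634.0, 178.0, 188.0), (632.0, 139.0, 197.0), (624.0, -127.0, 222.0), (622.0, -174.0, 228.0), (620.0, -218.0, 239.0)]
```

View pics/scene_z.png

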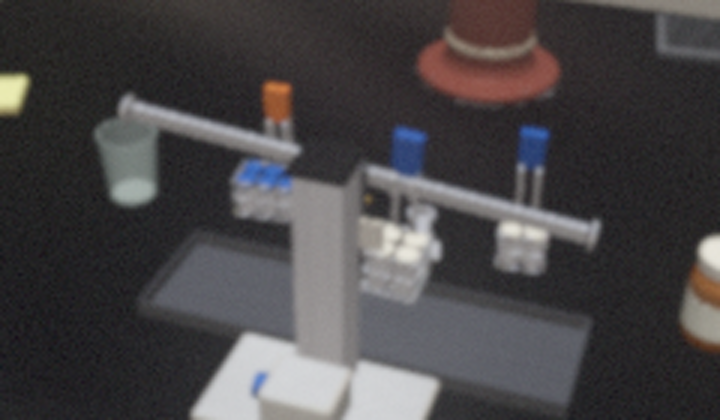

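View pics/top_z.png

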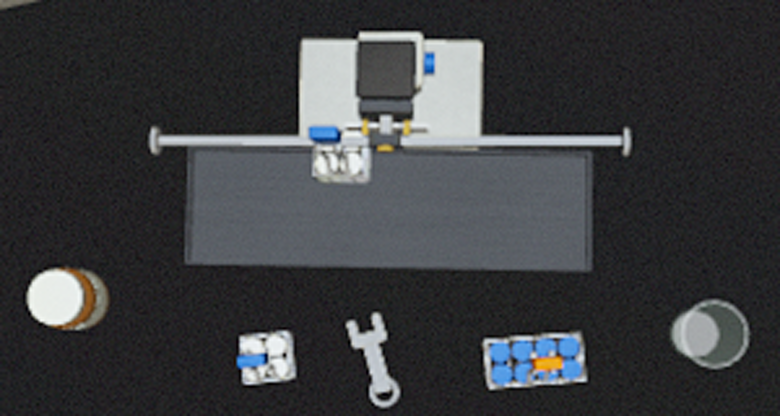

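```bash
cat >> h.py <<'E'
def barfit(c,yr=((90,195),(-195,-60)),v=True):
    """fit bar's top view: returns centreline fit & tilt from rows at top camera (ray-plane iteration)"""
    W=pts(c); col=c['color'].astype(int)
    sel=(W[...,0]>605)&(W[...,0]<655)&(W[...,2]>150)&(W[...,2]<290)
    y=W[...,1]; sel&=np.logical_or.reduce([(y>a)&(y<b) for a,b in yr])
    P=W[sel]
    for _ in range(4):
        pz=np.polyfit(P[:,1],P[:,2],1);r=P[:,2]-np.polyval(pz,P[:,1]);P=P[np.abs(r)<2.5*max(r.std(),2)]
    px=np.polyfit(P[:,1],P[:,0],1)
    return px,pz,len(P)
E
python3 - <<'E'
from h import *
c=cap('top')
px,pz,n=barfit(c);print('bar x(y)',px,'z(y)',pz,n, 'tilt',np.arctan(pz[0]))
# ends: discs
W=pts(c)
for u0,u1 in((155,166),(335,347)):
    m=(W[145:165,u0:u1,2]>170);
    ys,xs=np.nonzero(m);print('disc px',xs.min()+u0,xs.max()+u0,ys.min()+145,ys.max()+145)
# bar via pixel rows: bright centre per column
g=cv2.cvtColor(c['color'],cv2.COLOR_BGR2GRAY).astype(float)
L=[]
for u in list(range(168,212))+list(range(290,335)):
    s=g[149:160,u]-60; s=np.clip(s,0,None); 
    L.append((u,(s*np.arange(149,160)).sum()/s.sum()))
L=np.array(L);p=np.polyfit(L[:,0],L[:,1],1);print('row fit',p,(L[:,1]-np.polyval(p,L[:,0])).std())
for u in(175,325):
    uv=(u,np.polyval(p,u)); yy=ray(c,uv,210)
    z=np.polyval(pz,yy[1]); print(u,np.round(ray(c,uv,z),1))
# basket rects
for nm,(a,b,x0,x1) in dict(big=(222,255,280,332),small=(222,255,185,220)).items():
    Z=W[a:b,x0:x1]; m=((Z[...,2]>25)&(Z[...,2]<70))
    P=Z[m]; print(nm,len(P),cv2.minAreaRect(P[:,:2].astype(np.float32)),P.mean(0))
    ys,xs=np.nonzero(g[a:b,x0:x1]>70); Q=np.array([ray(c,(x+x0,y+a),45)[:2] for x,y in zip(xs,ys)],np.float32); print(cv2.minAreaRect(Q))
for n in ('top','scene'):
  c=cap(n);o,b=masks(c);W=pts(c)
  for nm,m in(('or',o),('bl',b)):
    m=m&(W[...,2]>125)&(W[...,2]<175)&(W[...,0]<480)
    if m.sum()<3: continue
    l,k,s,ce=cv2.connectedComponentsWithStats(m.astype(np.uint8))
    for i in range(1,l):
        if s[i,4]>3:
            ys,xs=np.nonzero(k==i); print(n,nm,ce[i],s[i],'on161',np.round(ray(c,ce[i],161 if n=='top' else 148),1)); 
            if n=='top':
                print(cv2.minAreaRect(np.array([ray(c,(x,y),161)[:2] for x,y in zip(xs,ys)],np.float32)))
E
```

```text
bar x(y) [3.01442419e-02 6.30775868e+02] z(y) [-8.06172428e-02  2.14569593e+02] 396 tilt -0.08044327310250617
disc px 157 165 149 159
disc px 335 341 150 159
row fit [-2.31512189e-03  1.54555189e+02] 0.18425394473563342
175 [636.7 175.5 200.6]
325 [ 626.8 -185.2  229.7]
big 496 ((423.4028015136719, -154.16314697265625), (50.57939147949219, 101.41747283935547), 3.8579137325286865) [ 423.78326716 -152.03393289   43.87166561]
((424.70697021484375, -153.59405517578125), (53.58824157714844, 106.14356994628906), 4.005079746246338)
small 230 ((429.09423828125, 130.89300537109375), (50.42000961303711, 50.699832916259766), 5.023785591125488) [429.84460999 128.81547663  44.56595894]
((430.5567321777344, 129.32984924316406), (53.60515213012695, 60.95923614501953), 5.661526679992676)
top or [309.8   239.375] [305 238  11   4  40] on161 [ 424.6 -153.   161. ]
((424.2789306640625, -153.47535705566406), (24.709949493408203, 7.392852306365967), 89.40351104736328)
top bl [196.         238.30952381] [191 236  11   6  42] on161 [430.2 129.9 161. ]
((429.6968688964844, 129.7593536376953), (10.166013717651367, 25.947507858276367), 5.688700199127197)
scene or [221.28571429 164.21428571] [219 161   5   8  14] on161 [ 438.5 -150.3  148. ]
scene bl [307.22222222 177.83333333] [304 173   8  11  72] on161 [434.5 131.6 148. ]
```

```bash
python3 -m handwheel '[21,-40,0,0,0,-0.1,93, 21,-40,0,0,0,-0.1,93, 21,-40,0,0,0,-0.1,93, 21,-40,0,0,0,-0.1,93, 21,-40,0,0,0,-0.1,93, 21,-40,0,0,0,-0.1,93, 21,-40,0,0,0,-0.1,93, 21,-40,0,0,0,-0.1,93, 21,-40,0,0,0,-0.1,93, 21,-40,0,0,0,-0.1,93, 21,-40,0,0,0,-0.1,93, 21,-40,0,0,0,-0.1,93, 0,-48,0,0,0,0,93, 0,-48,0,0,0,0,93, 0,-48,0,0,0,0,93, 0,-48,0,0,0,0,93, 0,-48,0,0,0,0,93, 0,-48,0,0,0,0,93, 0,0,0,0,0,0,93]' 20
```

```text
time: 2.25
ee_pos: [449.7, -157.7, 219.6]
ee_rot: [0.003, 0.69, 0.723, -0.001]
force: [-0.6, 0.6, -0.0]
opening: 93.1
```

```bash
python3 -m handwheel '[0,0,0,0,0,0.02,93,0,0,0,0,0,0,93,0,0,0,0,0,0,93]' 20
```

```text
time: 2.55
ee_pos: [451.1, -147.1, 218.5]
ee_rot: [-0.0, 0.677, 0.736, 0.0]
force: [-0.8, -0.4, 0.6]
opening: 93.1
```

```bash
python3 -m handwheel '[0,0,0,0,0,0,93,0,0,0,0,0,0,93]' 20
```

```text
time: 2.75
ee_pos: [451.0, -148.1, 218.6]
ee_rot: [-0.0, 0.677, 0.736, 0.0]
force: [0.1, 0.1, 0.9]
opening: 93.2
```

```bash
python3 -m handwheel '[-9,-2,0,0,0,-0.015,93,-9,-2,0,0,0,0,93,-8,-1,0,0,0,0,93,0,0,-20,0,0,0,93,0,0,-20,0,0,0,93,0,0,-20,0,0,0,93,0,0,-20,0,0,0,93,0,0,-13,0,0,0,93,0,0,0,0,0,0,93,0,0,0,0,0,0,93]' 20
python3 - <<'E'
from h import *
for n in('scene','top'):
    c=cap(n); C=c['color'][110:230,150:350] if n=='scene' else c['color'][190:290,240:400]
    cv2.imwrite('pics/%s_1.png'%n,cv2.resize(C,None,fx=4,fy=4,interpolation=cv2.INTER_CUBIC))
E
```

```text
time: 3.75
ee_pos: [424.5, -154.5, 126.0]
ee_rot: [0.0, 0.684, 0.729, -0.0]
force: [-0.1, 0.1, 0.3]
opening: 93.2
```

View pics/scene_1.png

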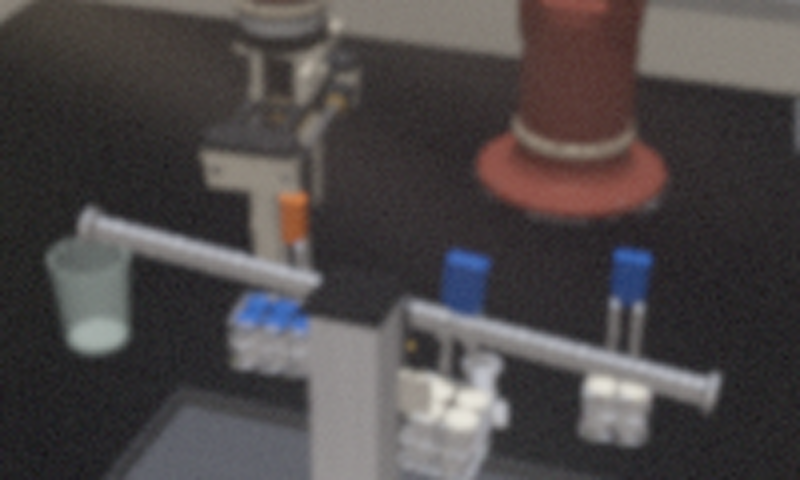

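View pics/top_1.png

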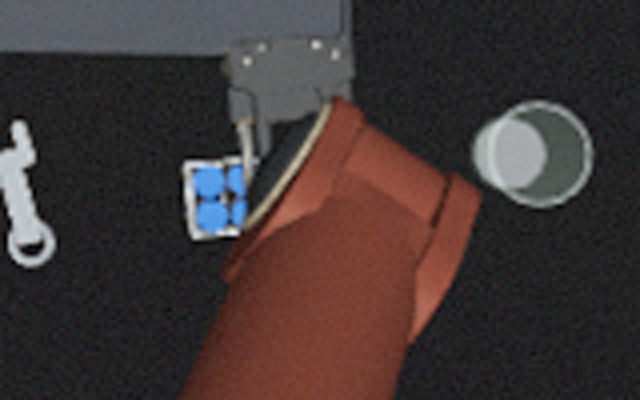

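The scene view (zoomed) shows the fingers straddling the orange grip (grip at 293,215, near finger at 268,215). That offset matches the 46 mm parallax, so I'm closing.

```bash
python3 -m handwheel '[0,0,0,0,0,0,60,0,0,0,0,0,0,30,0,0,0,0,0,0,20,0,0,0,0,0,0,10,0,0,0,0,0,0,0,0,0,0,0,0,0,0,0,0,0,0,0,0,0,0,0,0,0,0,0,0]' 25
```

```text
time: 4.65
ee_pos: [424.7, -154.2, 125.6]
ee_rot: [-0.0, 0.684, 0.73, -0.0]
force: [-0.2, -0.3, -0.1]
opening: 33.5
```

```bash
python3 -m handwheel '[0,0,2,0,0,0,0,0,0,5,0,0,0,0,0,0,10,0,0,0,0,0,0,20,0,0,0,0,0,0,30,0,0,0,0,0,0,30,0,0,0,0,0,0,20,0,0,0,0,0,0,15,0,0,0,0,0,0,0,0,0,0,0,0,0,0,0,0,0,0,0,0,0,0,0,0,0]' 25
python3 - <<'E'
from h import *
print(np.round(ctrl.get_obs()['force'],2),np.round(ctrl.get_obs()['ft_torque'],3))
c=cap('top','top2');px,pz,n=barfit(c);print(px,pz,n)
c=cap('scene')
C=c['color'][80:230,150:350]
cv2.imwrite('pics/scene_2.png',cv2.resize(C,None,fx=4,fy=4,interpolation=cv2.INTER_CUBIC))
E
```

```text
time: 5.75
ee_pos: [423.7, -153.7, 256.5]
ee_rot: [-0.001, 0.684, 0.73, -0.001]
force: [-0.2, -0.7, -3.3]
opening: 12.0
[-0.24 -0.69 -3.33] [-0.017  0.053  0.004]
[3.12844793e-02 6.30885558e+02] [-7.80880932e-02  2.15240543e+02] 373
```

View pics/scene_2.png

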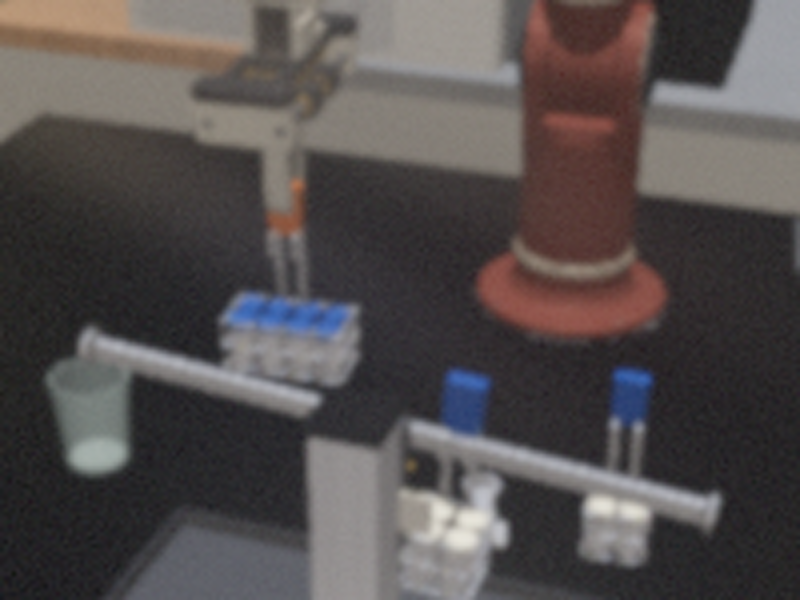

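View pics/top2.png

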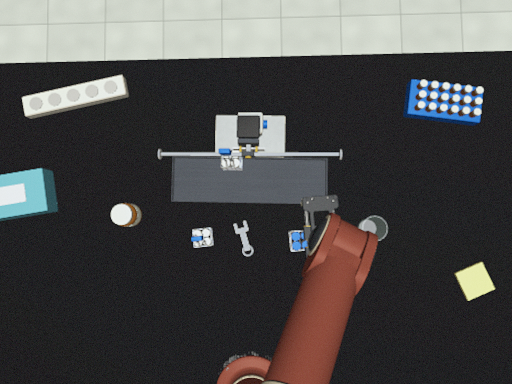

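```bash
python3 - <<'E'
from h import *
F=[]
for i in range(3):
    c=cap('scene');W=pts(c);o,b=masks(c)
    m=b&(W[...,0]>380)&(W[...,0]<470)&(W[...,1]<-90)&(W[...,2]>90)
    P=W[m];print(len(P),np.median(P,0)); F.append(ctrl.get_obs()['force'])
    m=o&(W[...,0]<470)&(W[...,1]<-90)&(W[...,2]>90); ys,xs=np.nonzero(m);print('orange rows',ys.min(),ys.max(),np.nanmin(W[m][:,2]), np.median(W[m],0))
    uv=(xs[ys==ys.max()].mean(),ys.max()+.5)
    # ray to plane x=430
    K=c['intrinsics'];T=c['cam_to_world'];d=T[:3,:3]@np.array([(uv[0]-K[0,2])/K[0,0],(uv[1]-K[1,2])/K[1,1],1]);p=T[:3,3]+d*(430-T[0,3])/d[0];print('bottom of grip',p)
F=np.array(F);print(F, ctrl.get_obs()['ee_pos'],ctrl.get_obs()['time'])
c=cap('top');W=pts(c);o,b=masks(c);m=b&(W[...,0]>380)&(W[...,0]<470)&(W[...,1]<-90)&(W[...,2]>90);print(np.median(W[m],0),W[m][:,2].std())
E
```

```text
69 [ 419.78281256 -161.97088938  160.36040053]Traceback (most recent call last):
  File "<stdin>", line 7, in <module>
    return umr_minimum(a, axis, None, out, keepdims, initial, where)
ValueError: zero-size array to reduction operation minimum which has no identity
```

```bash
python3 -m handwheel '[5,3,6,0,0,0,0,15,5,6,0,0,-0.02,0,20,6,6,0,0,-0.02,0,20,6,6,0,0,-0.02,0,20,6,0,0,0,-0.02,0,20,6,0,0,0,-0.013,0,20,6,0,0,0,0,0,15,6,0,0,0,0,0,10,5,0,0,0,0,0,5,2,0,0,0,0,0,0,0,0,0,0,0,0,0,0,0,0,0,0,0]' 25
python3 - <<'E'
from h import *
F=[];Z=[];ph=[]
for i in range(5):
    c=cap('top'); o=ctrl.get_obs();F.append(o['force']); ph.append(o['ee_pos'])
print('F',np.mean(F,0),np.std(F,0),'pos',np.mean(ph,0))
for uv in((240,151),(258,151),(238,115),(259,115)): print(uv,ray(c,uv,217))
W=pts(c); print('disc',np.nanmedian(W[151:158,158:162].reshape(-1,3)[W[151:158,158:162,2].ravel()>170],0),np.nanmedian(W[151:158,338:342].reshape(-1,3)[W[151:158,338:342,2].ravel()>170],0))
cv2.imwrite('pics/t3.png',cv2.resize(c['color'][100:260,150:350],None,fx=4,fy=3.7,interpolation=cv2.INTER_CUBIC))
E
```

```text
time: 7.1
ee_pos: [574.0, -103.8, 281.6]
ee_rot: [-0.0, 0.717, 0.697, -0.001]
force: [-0.4, 0.5, -3.7]
opening: 11.8
F [-0.14934272 -0.14073173 -3.83162177] [0.64030511 0.57909173 0.40979482] pos [ 574.09902283 -103.75825741  281.86118715]
(240, 151) [639.05850582  15.57799622 217.        ]
(258, 151) [638.32601009 -27.6046216  217.        ]
(238, 115) [726.96855429  19.43593832 217.        ]
(259, 115) [725.96849526 -31.25319996 217.        ]
disc [637.47155109 214.77068772 199.76228296] [ 562.78701831 -145.04423959  627.29149914]
```

```bash
python3 -m handwheel '[5,-2,0,0,0,0,0,10,-3,0,0,0,0,0,10,-3,0,0,0,0,0,10,-3,0,0,0,0,0,10,-1,0,0,0,0,0,6,0,0,0,0,0,0,3.5,0,0,0,0,0,0,0,0,0,0,0,0,0,0,0,0,0,0,0,0,0]' 25
python3 - <<'E'
from h import *
print(ctrl.get_obs()['ee_pos'],ctrl.get_obs()['ee_rot'])
c=cap('scene')
cv2.imwrite('pics/s4.png',cv2.resize(c['color'][100:240,150:350],None,fx=4,fy=4,interpolation=cv2.INTER_CUBIC))
c=cap('top')
cv2.imwrite('pics/t4.png',cv2.resize(c['color'][100:240,150:350],None,fx=4,fy=4,interpolation=cv2.INTER_CUBIC))
E
```

```text
[ 574.34814619 -103.55158247  281.90503825] [9.26226572e-06 7.17200600e-01 6.96866771e-01 5.30942428e-05]schema error: expected a multiple of 7 numbers
```

```bash
python3 -m handwheel '[5,-2,0,0,0,0,0, 10,-3,0,0,0,0,0, 10,-3,0,0,0,0,0, 10,-3,0,0,0,0,0, 10,-1,0,0,0,0,0, 6,0,0,0,0,0,0, 3.5,0,0,0,0,0,0, 0,0,0,0,0,0,0, 0,0,0,0,0,0,0]' 25
python3 - <<'E'
from h import *
print(ctrl.get_obs()['ee_pos'],ctrl.get_obs()['ee_rot'])
c=cap('scene')
cv2.imwrite('pics/s4.png',cv2.resize(c['color'][100:240,150:350],None,fx=4,fy=4,interpolation=cv2.INTER_CUBIC))
c=cap('top')
cv2.imwrite('pics/t4.png',cv2.resize(c['color'][100:240,150:350],None,fx=4,fy=4,interpolation=cv2.INTER_CUBIC))
E
```

```text
time: 8.35
ee_pos: [628.9, -115.2, 281.6]
ee_rot: [-0.0, 0.717, 0.697, -0.0]
force: [-0.2, 0.4, -4.8]
opening: 11.8
[ 628.91321894 -115.16045914  281.57041636] [-2.66594716e-04  7.16934736e-01  6.97140203e-01 -2.27318525e-04]
```

View pics/s4.png

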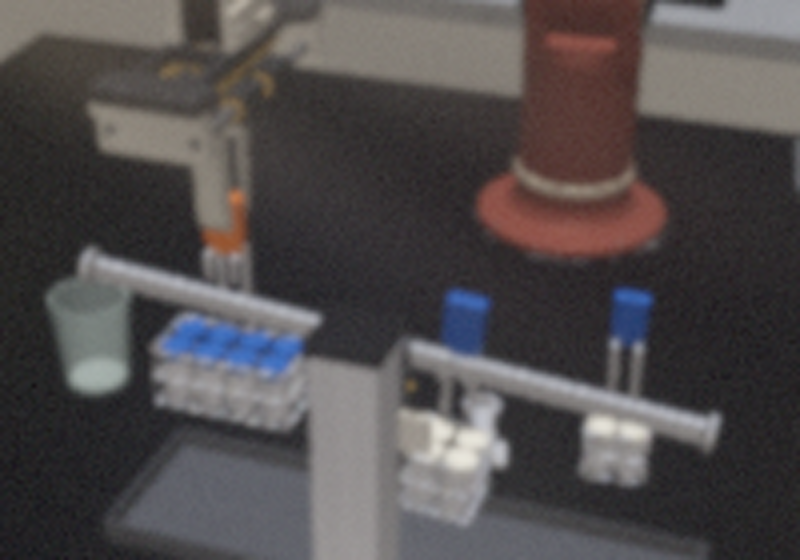

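View pics/t4.png

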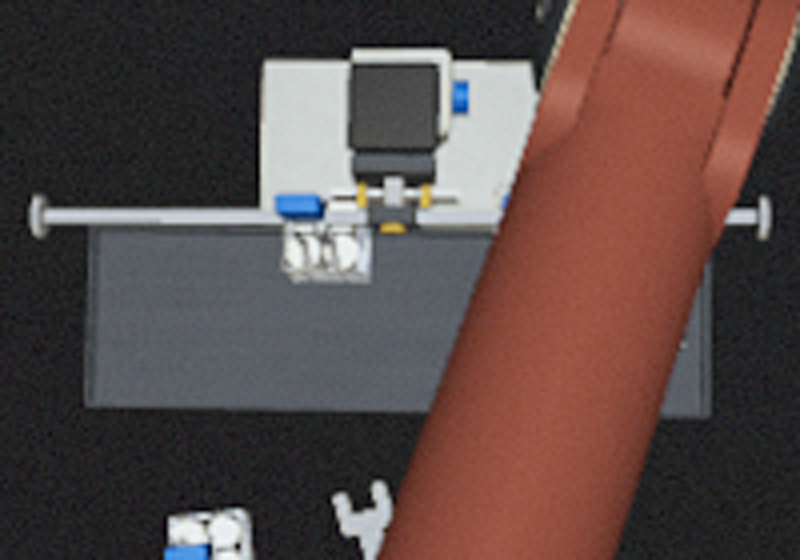

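```bash
python3 - <<'E'
from h import *
B=[];S=[];P=[]
for i in range(3):
    c=cap('scene');W=pts(c);h=cv2.cvtColor(c['color'],cv2.COLOR_BGR2HSV);H,Sa,V=cv2.split(h)
    o=(H<22)&(Sa>120)&(V>90)&(W[...,0]>600)&(W[...,0]<660)&(W[...,2]>230)
    S.append(np.r_[np.median(W[o],0),o.sum()])
    # bar: px region right arm
    m=(W[...,0]>600)&(W[...,0]<665)&(W[...,1]<-50)&(W[...,1]>-215)&(W[...,2]>205)&(W[...,2]<245)&(Sa<80); m[:, 200:215]=False
    Q=W[m]; p=np.polyfit(Q[:,1],Q[:,0],1); B.append((p[0],np.polyval(p,-115),np.polyval(np.polyfit(Q[:,1],Q[:,2],1),-115),len(Q)))
    b=(H>100)&(H<125)&(Sa>120)&(W[...,0]>590)&(W[...,0]<670)&(W[...,2]>130)&(W[...,2]<205)&(W[...,1]<-40)
    P.append(np.median(W[b],0))
print(np.mean(S,0));print(np.mean(B,0));print('pots',np.mean(P,0))
ys,xs=np.nonzero(o);print(xs.min(),xs.max(),ys.min(),ys.max())
cv2.imwrite('pics/s5.png',cv2.resize(c['color'][140:210,165:265],None,fx=8,fy=8,interpolation=cv2.INTER_CUBIC))
E
```

```text
[ 640.74390253 -116.78156417  629.52251167  318.        ]
[3.17449304e-02 6.30962287e+02 2.19989397e+02 2.26000000e+02]
pots [ 625.3183997  -117.42131016  185.77299857]
174 218 0 162
```

View pics/s5.png

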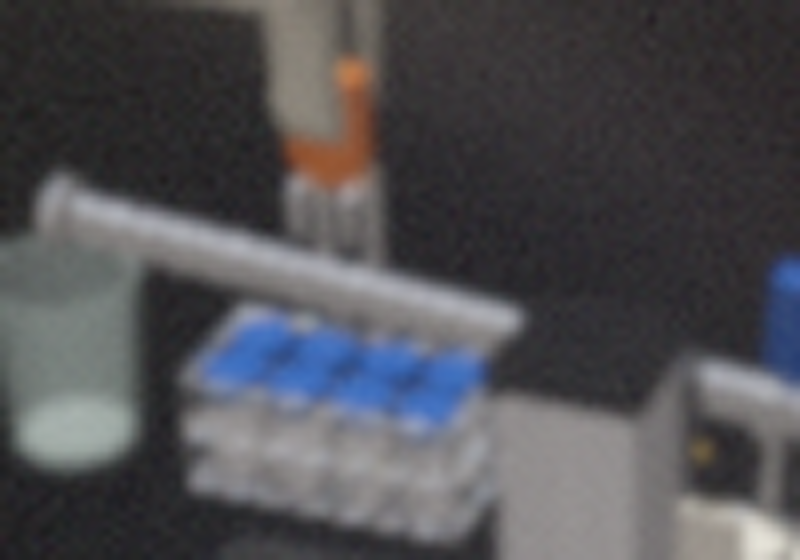

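```bash
python3 -m handwheel '[0,0,-5,0,0,0,0, 0,0,-8,0,0,0,0, 0,0,-4,0,0,0,0, 0,0,-3,0,0,0,0, 0,0,-2,0,0,0,0, 0,0,-1,0,0,0,0, 0,0,-1,0,0,0,0, 0,0,0,0,0,0,0]' 25
python3 -m handwheel '[0,0,-1,0,0,0,0, 0,0,-1,0,0,0,0, 0,0,-1,0,0,0,0, 0,0,0,0,0,0,0]'
python3 - <<'E'
from h import *
F=[]
for i in range(3):
    c=cap('top'); F.append(ctrl.get_obs()['force'])
    px,pz,n=barfit(c,((90,195),)); print(px,pz,n)
print(np.mean(F,0))
E
```

```text
time: 9.4
ee_pos: [629.3, -115.2, 257.7]
ee_rot: [0.0, 0.717, 0.697, 0.0]
force: [-0.2, -0.1, -5.1]
opening: 12.0
time: 9.8
ee_pos: [629.1, -115.1, 254.4]
ee_rot: [-0.0, 0.717, 0.697, -0.0]
force: [0.3, 0.8, -3.7]
opening: 12.1
[3.07904448e-02 6.30582481e+02] [-9.07899266e-02  2.15788971e+02] 171
[3.07571940e-02 6.30622569e+02] [-8.33135732e-02  2.14737890e+02] 168
[2.81405098e-02 6.30976972e+02] [-7.28793022e-02  2.13087931e+02] 166
[-0.16228679 -0.2544375  -3.93749323]
```

```bash
cat > m.py <<'E'
from h import *
import sys
F=[];T=[]
yr=eval(sys.argv[1]) if len(sys.argv)>1 else ((90,195),)
for i in range(4):
    c=cap('top'); o=ctrl.get_obs();F.append(o['force'])
    px,pz,n=barfit(c,yr); T.append((pz[0],np.polyval(pz,150),np.polyval(pz,0)))
print('F',np.round(np.mean(F,0),2),'slope,z@150,z@0',np.round(np.mean(T,0),4),np.round(o['ee_pos'],1),o['time'])
E
python3 -m handwheel '[0,0,-1,0,0,0,0, 0,0,-1,0,0,0,0, 0,0,-1,0,0,0,0, 0,0,-1,0,0,0,0, 0,0,-1,0,0,0,0, 0,0,-1,0,0,0,0, 0,0,-1,0,0,0,0, 0,0,-1,0,0,0,0, 0,0,-1,0,0,0,0, 0,0,-1,0,0,0,0]'; python3 m.py
```

```text
time: 10.95
ee_pos: [629.3, -115.4, 244.7]
ee_rot: [0.0, 0.717, 0.697, -0.0]
force: [0.2, -1.0, -2.4]
opening: 11.7
F [ 0.06 -0.46 -3.42] slope,z@150,z@0 [-3.550000e-02  2.118178e+02  2.171498e+02] [ 629.3 -115.2  244.7] 11.15
```

```bash
python3 -m handwheel '[0,0,-1.5,0,0,0,0, 0,0,-1.5,0,0,0,0, 0,0,-1.5,0,0,0,0, 0,0,-1.5,0,0,0,0, 0,0,-1.5,0,0,0,0, 0,0,-1.5,0,0,0,0, 0,0,-1.5,0,0,0,0, 0,0,-1.5,0,0,0,0, 0,0,0,0,0,0,0]'; python3 m.py
```

```text
time: 12.05
ee_pos: [629.3, -115.6, 232.5]
ee_rot: [0.0, 0.717, 0.697, -0.0]
force: [-0.6, -1.4, -0.8]
opening: 12.1
F [ 0.74 -2.14 -1.46] slope,z@150,z@0 [6.710000e-02 2.281260e+02 2.180582e+02] [ 629.3 -115.5  232.8] 12.25
```

```bash
python3 -m handwheel '[0,0,-1.5,0,0,0,0, 0,0,-1.5,0,0,0,0, 0,0,-1,0,0,0,0, 0,0,-1,0,0,0,0, 0,0,-1,0,0,0,0, 0,0,0,0,0,0,0]'; python3 m.py
```

```text
time: 12.85
ee_pos: [629.3, -115.3, 226.6]
ee_rot: [0.0, 0.717, 0.697, -0.0]
force: [-1.4, -2.4, -0.3]
opening: 12.1
F [-0.79 -2.45 -0.48] slope,z@150,z@0 [1.342000e-01 2.372669e+02 2.171388e+02] [ 629.3 -115.3  226.7] 13.05
```

```bash
python3 -m handwheel '[0,0,-1,0,0,0,0, 0,0,-1,0,0,0,0, 0,0,-1,0,0,0,0, 0,0,0,0,0,0,0]'; python3 m.py
```

```text
time: 13.45
ee_pos: [629.3, -115.0, 223.5]
ee_rot: [-0.0, 0.717, 0.697, 0.0]
force: [0.1, -2.1, -0.9]
opening: 11.9
F [-0.03 -2.47 -0.68] slope,z@150,z@0 [1.732000e-01 2.419891e+02 2.160121e+02] [ 629.3 -115.1  223.7] 13.65
```

```bash
python3 -m handwheel '[0,-0.8,0,0.03,0,0,0, 0,-0.8,-0.5,0.03,0,0,0, 0,-0.8,-0.5,0.03,0,0,0, 0,0,0,0,0,0,0, 0,0,0,0,0,0,0]' 12; python3 m.py
```

```text
time: 14.15
ee_pos: [629.2, -117.8, 222.5]
ee_rot: [-0.032, 0.716, 0.696, 0.032]
force: [-0.4, 0.2, 0.2]
opening: 11.8
F [ 0.19 -0.17 -0.01] slope,z@150,z@0 [1.786000e-01 2.421358e+02 2.153459e+02] [ 629.2 -117.7  222.6] 14.35
```

```bash
python3 -m handwheel '[0,0,0,0,0,0,11, 0,0,0,0,0,0,12, 0,0,0,0,0,0,13, 0,0,0,0,0,0,15, 0,0,0,0,0,0,20, 0,0,0,0,0,0,30, 0,0,0,0,0,0,40, 0,0,0,0,0,0,40]' 3; python3 m.py; python3 - <<'E'
from h import *
c=cap('scene')
cv2.imwrite('pics/s6.png',cv2.resize(c['color'][100:240,150:350],None,fx=4,fy=4,interpolation=cv2.INTER_CUBIC))
E
```

```text
time: 15.15
ee_pos: [629.3, -117.5, 222.6]
ee_rot: [-0.032, 0.716, 0.696, 0.031]
force: [-0.5, 0.0, 0.2]
opening: 38.2
F [0.42 0.07 0.2 ] slope,z@150,z@0 [1.730000e-01 2.425272e+02 2.165749e+02] [ 629.3 -117.6  222.7] 15.35
```

View pics/s6.png

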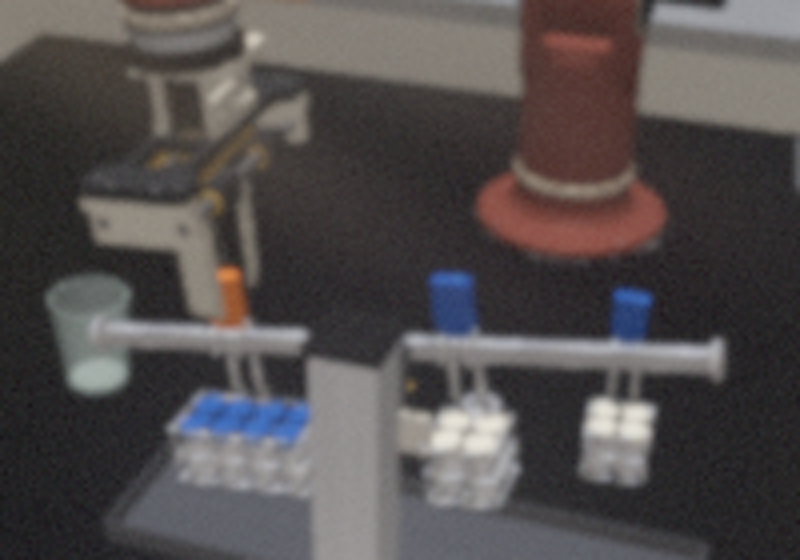

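```bash
python3 -m handwheel '[0,0,3,0,0,0,40, 0,0,8,0,0,0,40, 0,0,15,0,0,0,40, 0,0,20,0,0,0,40, 0,0,20,0,0,0,50, -10,0,10,-0.03,0,0,60, -25,0,0,-0.03,0,0,70, -30,5,0,-0.03,0,0,93, -35,30,0,0,0,0.02,93, -35,38,0,0,0,0.02,93, -25,40,0,0,0,0.02,93, -15,40,0,0,0,0.02,93, -10,40,0,0,0,0.02,93, -5,35,-20,0,0,0.02,93, -5,15,-30,0,0,0,93, -4,4,-20,0,0,0,93, 0,0,0,0,0,0,93, 0,0,0,0,0,0,93]' 20; python3 m.py '((90,150),(-190,-60))'
python3 - <<'E'
from h import *
for i in range(2):
  c=cap('top','t7');o,b=masks(c);W=pts(c)
  for x in blobs(c,b&(W[...,2]>125)&(W[...,0]>400)&(W[...,0]<700)): print('b',*x)
  for x in blobs(c,o&(W[...,2]>125)&(W[...,0]>400)&(W[...,0]<700)): print('o',*x)
E
```

```text
time: 17.2
ee_pos: [432.2, 127.9, 229.6]
ee_rot: [0.0, 0.674, 0.739, 0.0]
force: [0.5, -0.2, 0.6]
opening: 93.1
F [-0.24 -0.13 -0.  ] slope,z@150,z@0 [1.293000e-01 2.413355e+02 2.219390e+02] [432.6 127.7 229.9] 17.4
b [227.8 150.4] 61 [632.3  41.4 270.7] [627.2  29.7 257.2] [638.1  53.2 275.1]
b [275.  151.6] 8 [649.6 -72.1 131.3] [648.6 -77.2 129.3] [651.9 -66.7 136. ]
b [284. 152.] 5 [649.7 -95.6 126.1] [ 648.9 -100.7  125.4] [649.9 -90.  132.2]
b [274.5 162.5] 53 [620.7 -71.3 131.9] [612.7 -79.2 126.5] [633.7 -61.1 198.6]
b [282.8 162.6] 38 [621.  -92.2 129.3] [ 609.8 -100.3  125.5] [634.  -84.4 134.7]
b [290.4 163.8] 14 [ 619.2 -110.4  126.8] [ 610.3 -115.7  125.6] [ 623.4 -107.7  129.2]
b [295. 166.] 6 [ 612.6 -123.2  126.7] [ 609.6 -125.8  126. ] [ 615.4 -120.2  130.4]
b [300.3 165.5] 6 [ 613.7 -137.4  126.2] [ 609.8 -138.7  125.2] [ 617.8 -133.7  128.1]
o [297.5 152.5] 59 [ 629.1 -120.4  242. ] [ 623.1 -132.5  235.5] [ 635.2 -107.1  249.9]
b [227.9 150.4] 62 [632.5  41.1 269.9] [626.7  29.8 260. ] [637.9  53.4 275.7]
b [275.1 151.7] 7 [649.4 -72.  131.3] [648.8 -77.  129.3] [652.2 -66.8 133.8]
b [284.  151.8] 6 [649.3 -95.5 128.8] [ 649.1 -100.5  125.9] [652.4 -90.4 130.2]
b [274.8 162.8] 53 [620.6 -71.3 131.6] [609.8 -79.4 128.3] [633.9 -63.7 196.2]
b [282.9 162.7] 39 [620.5 -92.1 130. ] [ 609.9 -100.1  126.4] [633.6 -84.4 133.4]
b [302.  158.5] 4 [ 627.5 -138.6  156.3] [ 623.9 -144.3  125.5] [ 630.8 -132.7  189.4]
b [290.9 163. ] 15 [ 620.8 -113.   126.7] [ 612.7 -118.2  125.3] [ 625.8 -107.9  128.8]
b [295.2 165.4] 8 [ 614.  -123.3  127.3] [ 609.9 -125.9  125.3] [ 620.2 -120.4  129.3]
b [300.5 164.6] 10 [ 616.3 -137.4  126.3] [ 609.7 -141.5  125. ] [ 620.4 -133.6  127.7]
o [297.3 152.3] 55 [ 629.6 -118.6  242.9] [ 623.  -132.4  233.8] [ 635.4 -107.1  249.7]
```

View pics/t7.png

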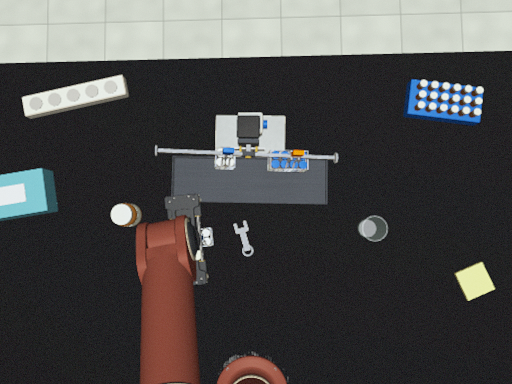

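```bash
python3 -m handwheel '[-2.5,2,0,0,0,0,93, 0,0,-25,0,0,0,93, 0,0,-30,0,0,0,93, 0,0,-25,0,0,0,93, 0,0,-15,0,0,0,93, 0,0,-10,0,0,0,93, 0,0,0,0,0,0,93, 0,0,0,0,0,0,93]' 20
python3 - <<'E'
from h import *
c=cap('scene')
cv2.imwrite('pics/s8.png',cv2.resize(c['color'][100:240,200:400],None,fx=4,fy=4,interpolation=cv2.INTER_CUBIC))
E
```

```text
time: 18.3
ee_pos: [429.3, 130.3, 124.1]
ee_rot: [0.0, 0.674, 0.739, 0.0]
force: [0.1, -0.3, -0.2]
opening: 92.6
```

View pics/s8.png

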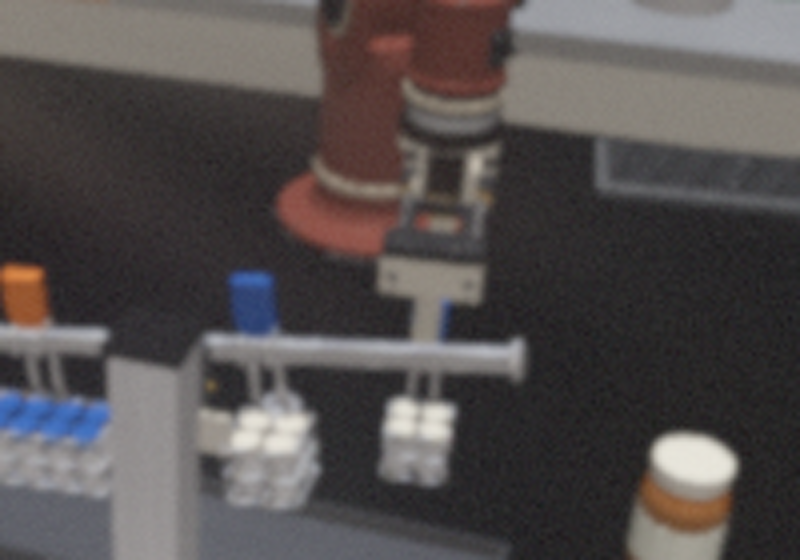

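```bash
python3 -m handwheel '[0,0,8,0,0,0,60, 0,0,0,0,0,0,30, 0,0,0,0,0,0,0, 0,0,0,0,0,0,0, 0,0,0,0,0,0,0, 0,0,0,0,0,0,0, 0,0,0,0,0,0,0, 0,0,0,0,0,0,0, 0,0,0,0,0,0,0, 0,0,0,0,0,0,0, 0,0,0,0,0,0,0, 0,0,0,0,0,0,0]' 25
```

```text
time: 19.55
ee_pos: [428.9, 130.2, 131.6]
ee_rot: [-0.0, 0.674, 0.739, -0.0]
force: [0.6, -0.1, -0.5]
opening: 11.8
```

```bash
python3 -m handwheel '[0,0,5,0,0,0,0, 0,0,15,0,0,0,0, 0,0,25,0,0,-0.02,0, 0,0,35,0,0,-0.02,0, 5,0,35,0,0,-0.02,0, 15,0,25,0,0,-0.02,0, 20,0,10,0,0,-0.02,0, 25,-1,0,0,0,-0.02,0, 25,-1,0,0,0,0,0, 25,-1,0,0,0,0,0, 20,-1,0,0,0,0,0, 10,0,0,0,0,0,0, 5,0,0,0,0,0,0, 0,0,0,0,0,0,0, 0,0,0,0,0,0,0]' 25
python3 - <<'E'
from h import *
F=[];B=[];Pp=[]
for i in range(6):
    c=cap('scene'); o=ctrl.get_obs();F.append(o['force'])
print('F',np.mean(F,0),o['ee_pos'],o['ee_rot'],o['time'])
W=pts(c);m=(c['color'].min(2)>150)&(W[...,0]>520)&(W[...,0]<640)&(W[...,1]>95)&(W[...,2]>150)
print('white pots',np.median(W[m],0),m.sum())
m=(W[...,0]>600)&(W[...,0]<665)&(W[...,1]>75)&(W[...,1]<205)&(W[...,2]>215)&(W[...,2]<265)
Q=W[m];p=np.polyfit(Q[:,1],Q[:,0],1);q=np.polyfit(Q[:,1],Q[:,2],1);print('bar scene x@126',np.polyval(p,126),p[0],'z',np.polyval(q,126),q[0],len(Q))
cv2.imwrite('pics/s9.png',cv2.resize(c['color'][100:240,200:400],None,fx=4,fy=4,interpolation=cv2.INTER_CUBIC))
E
```

```text
time: 21.05
ee_pos: [577.9, 126.4, 281.6]
ee_rot: [-0.001, 0.717, 0.697, -0.0]
force: [0.7, 0.1, -3.0]
opening: 11.9
F [-0.20118419 -0.11892887 -2.6060719 ] [578.53437505 126.3346408  281.85843033] [-1.23203041e-04  7.16834546e-01  6.97243295e-01  7.71803197e-05] 21.35
white pots [601.7971408  139.65949269 195.11600972] 194
bar scene x@126 639.015993161278 0.03299427193495653 z 232.87146565539427 0.1733971012112967 310
```

View pics/s9.png

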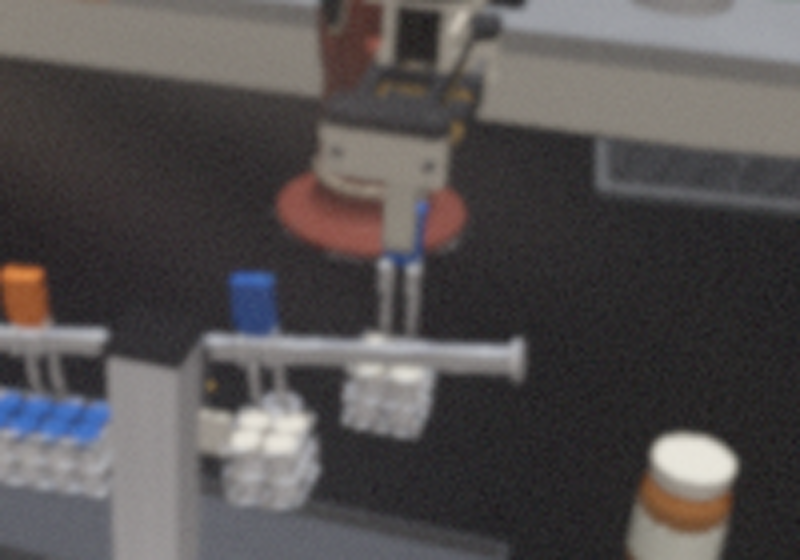

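```bash
python3 -m handwheel '[7,-1,0,0,0,0,0, 12,-2,0,0,0,0,0, 14,-2,0,0,0,0,0, 12,0,0,0,0,0,0, 8,0,0,0,0,0,0, 4,0,0,0,0,0,0, 0,0,0,0,0,0,0, 0,0,0,0,0,0,0, 0,0,0,0,0,0,0]' 25
python3 - <<'E'
from h import *
c=cap('scene');print(ctrl.get_obs()['ee_pos'])
cv2.imwrite('pics/s10.png',cv2.resize(c['color'][130:220,250:350],None,fx=7,fy=6.6,interpolation=cv2.INTER_CUBIC))
E
```

```text
time: 22.25
ee_pos: [635.5, 121.4, 281.8]
ee_rot: [-0.0, 0.717, 0.697, -0.0]
force: [0.4, -0.0, -2.9]
opening: 11.7
[635.48930144 121.34019229 281.80849973]
```

View pics/s10.png

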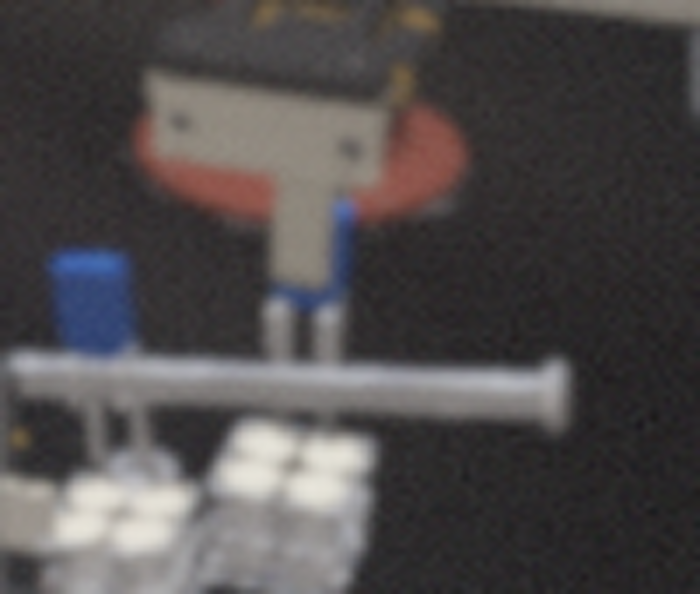

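```bash
python3 -m handwheel '[0,0,-3,0,0,0,0, 0,0,-5,0,0,0,0, 0,0,-3,0,0,0,0, 0,0,-2,0,0,0,0, 0,0,-1,0,0,0,0, 0,0,-1,0,0,0,0, 0,0,-1,0,0,0,0, 0,0,-1,0,0,0,0, 0,0,0,0,0,0,0]' 25
python3 -m handwheel '[0,0,-1,0,0,0,0, 0,0,-1,0,0,0,0, 0,0,-1,0,0,0,0, 0,0,-1,0,0,0,0, 0,0,-1,0,0,0,0, 0,0,0,0,0,0,0]'; python3 m.py '((-195,-140),)'
python3 - <<'E'
from h import *
c=cap('scene');print(ctrl.get_obs()['ee_pos'])
cv2.imwrite('pics/s11.png',cv2.resize(c['color'][130:220,250:350],None,fx=7,fy=6.6,interpolation=cv2.INTER_CUBIC))
E
```

```text
time: 23.2
ee_pos: [635.8, 121.2, 264.5]
ee_rot: [-0.0, 0.717, 0.697, -0.0]
force: [0.1, 0.1, -2.4]
opening: 12.1
time: 23.8
ee_pos: [635.8, 121.3, 259.4]
ee_rot: [-0.0, 0.717, 0.697, -0.0]
force: [-0.3, -0.2, -3.2]
opening: 11.7
F [ 0.15 -0.09 -2.29] slope,z@150,z@0 [1.914000e-01 2.487215e+02 2.200124e+02] [635.9 121.2 259.7] 24.0
[635.92813333 121.19481369 259.72566903]
```

View pics/s11.png

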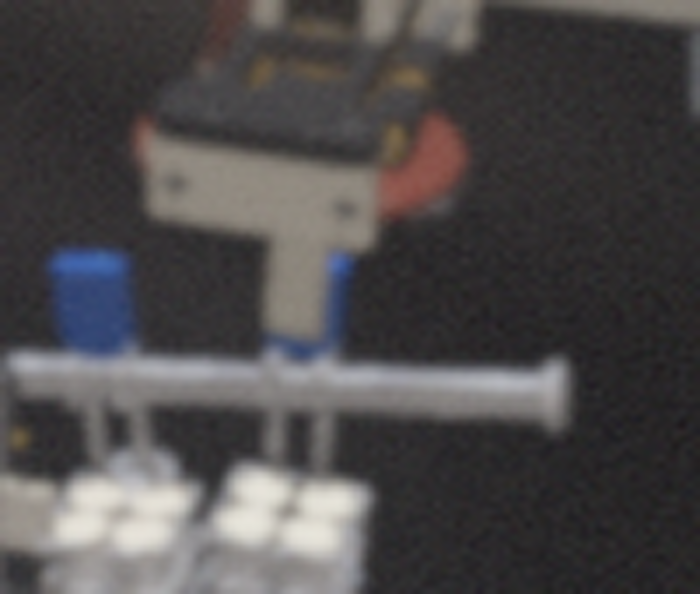

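```bash
python3 -m handwheel '[0,0,-1,0,0,0,0, 0,0,-1,0,0,0,0, 0,0,-1,0,0,0,0, 0,0,-1,0,0,0,0, 0,0,-1,0,0,0,0, 0,0,-1,0,0,0,0, 0,0,-1,0,0,0,0, 0,0,-1,0,0,0,0, 0,0,-1,0,0,0,0, 0,0,-1,0,0,0,0, 0,0,0,0,0,0,0]'; python3 m.py '((-205,-145),(-90,-40))'
```

```text
time: 25.15
ee_pos: [635.9, 121.3, 249.5]
ee_rot: [-0.0, 0.717, 0.697, 0.0]
force: [-0.1, 0.6, -1.4]
opening: 12.0
F [-0.    0.76 -1.97] slope,z@150,z@0 [1.223000e-01 2.348318e+02 2.164826e+02] [635.9 121.2 249.7] 25.35
```

```bash
python3 -m handwheel '[0,0,-1,0,0,0,0, 0,0,-1,0,0,0,0, 0,0,-1,0,0,0,0, 0,0,-1,0,0,0,0, 0,0,-1,0,0,0,0, 0,0,-1,0,0,0,0, 0,0,-1,0,0,0,0, 0,0,-1,0,0,0,0, 0,0,0,0,0,0,0]'; python3 m.py '((-205,-145),(-90,-40))'
python3 -m handwheel '[0,0,-1,0,0,0,0, 0,0,-1,0,0,0,0, 0,0,-1,0,0,0,0, 0,0,-1,0,0,0,0, 0,0,0,0,0,0,0]'; python3 m.py '((-205,-145),(-90,-40))'
```

```text
time: 26.25
ee_pos: [635.9, 121.3, 241.5]
ee_rot: [-0.0, 0.717, 0.697, -0.0]
force: [-0.3, 0.9, -0.6]
opening: 11.8
F [ 0.15  0.95 -1.34] slope,z@150,z@0 [6.610000e-02 2.269302e+02 2.170145e+02] [635.9 121.2 241.7] 26.45
time: 26.95
ee_pos: [635.9, 121.3, 237.5]
ee_rot: [-0.0, 0.717, 0.697, -0.0]
force: [-0.1, 1.9, -0.7]
opening: 12.2
F [ 0.09  1.21 -0.45] slope,z@150,z@0 [3.410000e-02 2.216126e+02 2.165013e+02] [635.9 121.2 237.7] 27.15
```

```bash
python3 -m handwheel '[0,0,-1,0,0,0,0, 0,0,-1,0,0,0,0, 0,0,-1,0,0,0,0, 0,0,-1,0,0,0,0, 0,0,0,0,0,0,0, 0,0,0,0,0,0,0]'; python3 m.py '((-205,-145),(-90,-40))'
```

```text
time: 27.75
ee_pos: [635.9, 121.2, 233.6]
ee_rot: [-0.0, 0.717, 0.697, -0.0]
force: [0.7, 0.9, -0.4]
opening: 11.9
F [ 0.1   1.57 -0.27] slope,z@150,z@0 [1.030000e-02 2.181916e+02 2.166501e+02] [635.9 121.2 233.7] 27.95
```

```bash
python3 -m handwheel '[0,0.4,-0.5,0,0,0,0, 0,0.4,-0.5,0,0,0,0, 0,0,0,0,0,0,0, 0,0,0,0,0,0,0]' 10; python3 m.py '((-205,-145),(-90,-40))'
```

```text
time: 28.35
ee_pos: [635.9, 121.4, 232.7]
ee_rot: [0.0, 0.717, 0.697, -0.0]
force: [-1.5, -0.8, 0.5]
opening: 12.1
F [ 0.14 -0.22  0.25] slope,z@150,z@0 [4.800000e-03 2.173683e+02 2.166525e+02] [635.9 121.4 232.7] 28.55
```

Forces are near zero and the bar is near level, so I'm releasing gently.

```bash
python3 -m handwheel '[0,0,0,0,0,0,11, 0,0,0,0,0,0,12, 0,0,0,0,0,0,13, 0,0,0,0,0,0,15, 0,0,0,0,0,0,20, 0,0,0,0,0,0,30, 0,0,0,0,0,0,40, 0,0,0,0,0,0,40, 0,0,0,0,0,0,40]' 3; python3 m.py '((-205,-145),(-90,-40))';python3 m.py '((-205,-145),(-90,-40))'
```

```text
time: 29.45
ee_pos: [635.9, 122.0, 232.6]
ee_rot: [-0.0, 0.717, 0.697, -0.0]
force: [0.4, -0.5, -0.3]
opening: 39.7
F [-0.25 -0.16 -0.25] slope,z@150,z@0 [6.800000e-03 2.179772e+02 2.169548e+02] [635.9 122.  232.7] 29.65
F [ 0.18 -0.11  0.51] slope,z@150,z@0 [5.600000e-03 2.175417e+02 2.167089e+02] [635.9 122.  232.7] 29.85
```

```bash
python3 -m handwheel '[0,0,3,0,0,0,40, 0,0,10,0,0,0,40, 0,0,20,0,0,0,40, 0,0,25,0,0,0,40, 0,0,20,0,0,0,40, -15,0,0,0,0,0,40, -35,0,0,0,0,0,50, -45,0,0,0,0,0,60, -45,0,0,0,0,0,60, -30,0,0,0,0,0,60, -10,0,0,0,0,0,60, 0,0,0,0,0,0,60, 0,0,0,0,0,0,60, 0,0,0,0,0,0,60]' 3
cat > lv.py <<'E'
from h import *
R=[];S=[]
for i in range(8):
    c=cap('top');W=pts(c)
    px,pz,n=barfit(c,((145,200),(70,95),(-205,-145),(-90,-40)))
    # bench tilt, x 560..680 outside stand
    m=(np.abs(W[...,1])<420)&(W[...,0]>590)&(W[...,0]<680)&(np.abs(W[...,2])<12)&(np.abs(W[...,1])>230)
    P=W[m];A=np.c_[P[:,:2],np.ones(len(P))];s=np.linalg.lstsq(A,P[:,2],rcond=None)[0]
    R.append((pz[0],s[1],np.polyval(pz,0)))
    c=cap('scene');W=pts(c)
    sel=(W[...,0]>615)&(W[...,0]<655)&(W[...,2]>200)&(W[...,2]<235);y=W[...,1]
    sel&=((y>150)&(y<205))|((y<-145)&(y>-205))|((y>70)&(y<95))
    Q=W[sel];q=np.polyfit(Q[:,1],Q[:,2],1)
    m=(np.abs(W[...,1])<420)&(W[...,0]>500)&(W[...,0]<800)&(np.abs(W[...,2])<12)&(np.abs(W[...,1])>230)
    P=W[m];A=np.c_[P[:,:2],np.ones(len(P))];s=np.linalg.lstsq(A,P[:,2],rcond=None)[0]
    S.append((q[0],s[1],np.polyval(q,0)))
for n,X in(('top',R),('scene',S)): print(n,'bar slope, bench slope, z0',np.round(np.mean(X,0),4),'+-',np.round(np.std(X,0),4))
cv2.imwrite('pics/s12_%d.png'%int(ctrl.get_obs()['time']*10),cv2.resize(c['color'][100:240,150:350],None,fx=4,fy=4,interpolation=cv2.INTER_CUBIC))
cc=cap('top','t12')
print(ctrl.get_obs()['time'])
E
python3 lv.py; ls pics
```

```text
time: 31.25
ee_pos: [457.4, 121.9, 310.7]
ee_rot: [0.001, 0.717, 0.697, 0.0]
force: [-0.3, -0.5, 0.8]
opening: 60.1
top bar slope, bench slope, z0 [-3.900000e-03  3.000000e-04  2.157848e+02] +- [1.30e-03 1.00e-04 2.43e-01]
scene bar slope, bench slope, z0 [-4.600000e-03 -1.000000e-04  2.108009e+02] +- [0.0004 0.     0.0473]
32.1
s10.png
s11.png
s12_320.png
s4.png
s5.png
s6.png
s8.png
s9.png
scene0.png
scene_1.png
scene_2.png
scene_z.png
t12.png
t3.png
t4.png
t7.png
top0.png
top2.png
top_1.png
top_z.png
```

View pics/s12_320.png

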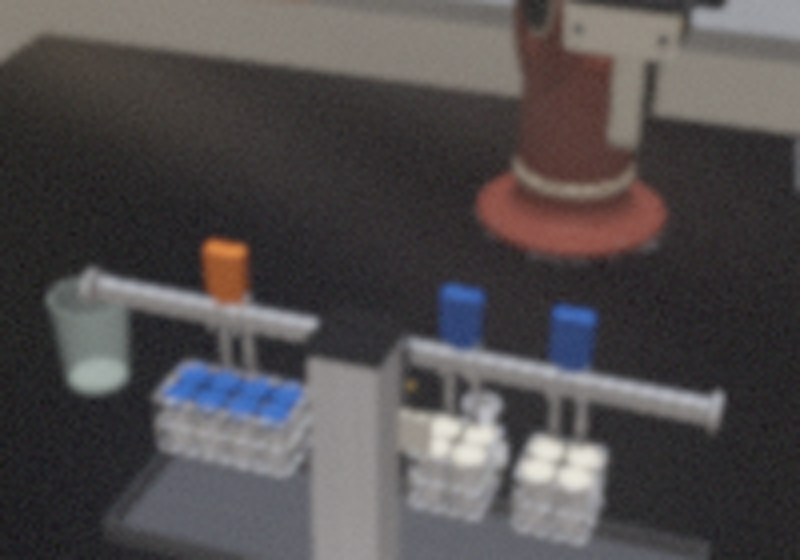

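View pics/t12.png

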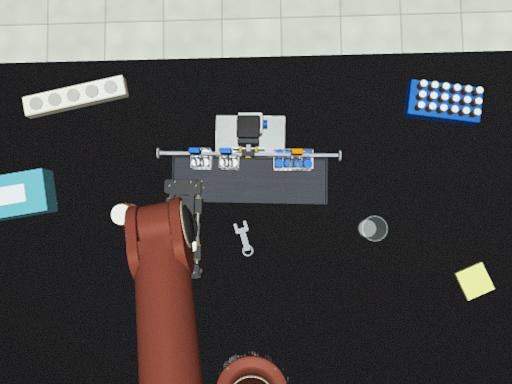

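```bash
python3 -m handwheel '[0,0,0,0,0,0,60, 0,0,0,0,0,0,60, 0,0,0,0,0,0,60, 0,0,0,0,0,0,60, 0,0,0,0,0,0,60, 0,0,0,0,0,0,60, 0,0,0,0,0,0,60, 0,0,0,0,0,0,60, 0,0,0,0,0,0,60, 0,0,0,0,0,0,60]' 3; python3 lv.py; python3 - <<'E'
from h import *
for i in range(2):
  for n in('top','scene'):
    c=cap(n);o,b=masks(c);W=pts(c)
    for nm,m in(('b',b),('o',o)):
      for x in blobs(c,m&(W[...,2]>225)&(W[...,0]>590)&(W[...,0]<670)&(np.abs(W[...,1])<200)): print(n,nm,x[0],x[1],x[2])
E
```

```text
time: 33.1
ee_pos: [455.9, 122.0, 310.6]
ee_rot: [-0.0, 0.717, 0.697, -0.0]
force: [-0.5, -0.1, 0.7]
opening: 59.9
top bar slope, bench slope, z0 [-3.800000e-03  4.000000e-04  2.158472e+02] +- [0.0009 0.0002 0.1884]
scene bar slope, bench slope, z0 [-5.100000e-03 -1.000000e-04  2.108302e+02] +- [0.0007 0.     0.0611]
33.95
top b [193.9 150.1] 60 [635.6 120.4 261.1]
top b [225.6 151.1] 52 [632.1  46.6 261.3]
top o [296.7 151.1] 51 [ 629.3 -116.2  262.4]
scene b [265.  173.6] 29 [636.4  48.9 260.2]
scene b [293.4 179.5] 40 [640.  123.6 259.7]
scene o [206.  167.5] 68 [ 635.  -113.9  247.9]
top b [193.8 150.1] 59 [635.8 120.4 261.5]
top b [225.6 151.2] 53 [632.1  46.5 261.4]
top o [296.7 151.1] 51 [ 629.  -116.4  263.1]
scene b [264.9 173.5] 28 [636.4  48.3 260.7]
scene b [293.6 179.3] 37 [638.3 125.1 260. ]
scene b [266.2 183. ] 6 [640.1  54.4 235. ]
scene o [206.1 168. ] 53 [ 635.1 -113.2  247.8]
```

```bash
python3 -c "
from cell import ctrl
print(ctrl.finish_job())"
```

```text
the job is handed in; nothing more can be done
None
```

The job is handed in at about 34 s: all three baskets hang still and the bar is level to about 1 mm at its ends. The hand-in gives no verdict, so this rests on my own last checks.

**What I did:** I hung the big basket on the right arm, about 112 mm from the pivot. I then hung the free small basket on the left arm, about 125 mm from the pivot. I lowered both in steps of about 1 mm, watching the wrist force and the bar's tilt, and let go only when the wrist force was near zero. The first place I chose for the small basket balanced the bar, so I did not have to shift it.

**Last checks:**
- **Level:** with the arm clear, the bar's tilt is about -0.004 rad from the top camera and -0.005 rad from the scene camera, left end slightly down. The limit is 0.015 rad. The same measurement on the bench gave zero in both views.
- **Stillness:** two readings about 2 s apart agreed.
- **Hanging:** in the top view all three grip tops are at 261 to 263 mm, where hooks seated on a level bar should put them.
- **Bystanders:** the wrench and beaker look unmoved in the pictures. The arm partly hides the jar in the last one, but nothing came near it.

**What went less well:**
- **Big basket grasp:** I started lifting before the fingers had fully closed, so I held the big basket about 14 mm higher on its grip than planned. I measured this and allowed for it.
- **Side force:** about 2.5 N of side force built up while loading the big basket, and 1.6 N with the small one. I relieved both before letting go.

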